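# Shut and pin the shaft clamp

### The job

Press the sprung upper half of the shaft clamp down until its catch holds it, and let go of it. Take the locking pin with the plain round grip from the rack (leave the T-handled pin in place) and push it down through the holes of both halves until its collar is home on the upper half. Then keep pressing so that the two halves are fully shut against their spring, and finish while still holding them pressed shut, for I am about to tighten the bolts: do not let go at the end.

Things in the scene. Friction and masses are not known exactly. Their poses are not given: they have to be found in the camera images.
- jig: Shaft clamp fixed to the bench: dark steel foot 285 x 110 x 12 mm, on it the aluminium lower half, 70 mm wide, top face 58 mm above the bench, a steel shaft (42 mm diameter) lying across it. Origin on the bench; z up, +x to the hinge (away from the robot at yaw 0), -x to the free end. The hinge axis, along y, lies 75 mm along +x, 60 mm up.
- catch_tip (a point): Tip of the spring catch, fixed point: a steel wedge tongue, 78 to 94 mm above the bench, in a dark steel post (102 mm high) at the clamp's free end. It slides back by itself when the upper half is pressed past it, and then holds it. Tip 29 mm, post's face 52 mm further out than the middle of the press pad.
- lid (a joint): Angle of the upper half, rad: 0 shut (hard stop), 0.55 open (start). A spring pushes it open. Pressed down to 0.015 or less (takes about 10 N at the pad) it snaps under the catch; let go, it rests at about 0.03, i.e. 3 to 5 mm short of shut. From there about 6 N at the pad or 8 to 9 N at the pin hole shuts it fully.
- lid_hinge (a point): A point on the hinge axis of the upper half, in the middle of its width, 60 mm above the bench. The hinge axis is the y axis of the clamp. This frame turns with the upper half (x along it towards the hinge, z out of its top face).
- lid_pad (a point): Middle of the top face of the black rubber press pad, 30 x 44 mm, near the free end of the aluminium upper half: 168 mm from the hinge axis towards the free end and 20 mm above it (in the frame of the upper half). Turns with the upper half; 80 mm above the bench when shut.
- lid_hole (a point): Middle of the mouth, in the top face, of the 13 mm hole through the 16 mm thick upper half: 120 mm from the hinge axis and 16 mm above it (frame of the upper half), 76 mm above the bench when shut. 48 mm from the middle of the press pad, between pad and shaft. The arch over the shaft, up to 94 mm above the bench, begins 22 mm from it. z points out of the top face.
- base_hole (a point): Middle of the mouth of the matching 13 mm hole in the lower half, 58 mm above the bench, 46 mm deep, straight down; right below the upper hole when the halves are shut.
- rack: Dark steel pin rack fixed to the bench: a block 60 x 150 mm, 50 mm high, with two 13 mm holes 100 mm apart along its y axis. A pin stands in each; which is where varies. Origin under its centre, on the bench.
- pin_grip (a point): Locking pin (about 0.1 kg), upright in the rack, collar on the rack's top. Round grip, 24 mm diameter, dark and bright rings, up to 50 mm above the collar's underside; collar 28 mm diameter, 6 mm thick; shank 10 mm diameter, 45 mm long, tapered tip. This point: middle of the grip on the axis, 28 mm above the collar's underside, 22 mm below the top. z points up.
- pin_collar (a point): Point on the locking pin's axis at the underside of its collar.
- pin_tip (a point): Lower tip of the locking pin's shank, 45 mm below the collar's underside.
- tpin_grip (a point): The other pin, not wanted: the same shank and collar but with a thin T-handle (a 12 mm bar, 70 mm long, along the rack's x axis). This point is the middle of the bar, 36 mm above the collar's underside.
Mind the look-alikes: they are no part of the job. What is shaped like the part that bears pin_grip but brown or orange is not meant.

How it is judged:
On the way, in this order (a step that is already met when the one before it is completed fails the run):
1. the upper half is pressed down and held by its catch, with the robot off it (value of joint lid below 0.05 rad and contact force between each of the fingers, the arm and lid below 0.3 N), for 0.3 s.
2. the locking pin is pushed through the upper half and into the lower one (value of joint lid below 0.05 rad and z of pin_tip in the frame of base_hole below -0.015 m and horizontal distance between pin_tip and base_hole below 0.006 m and horizontal distance between pin_collar and lid_hole below 0.006 m), for 0.1 s.
At the end, for the whole second after the job is handed in: Through the last second: upper half within 0.014 rad of shut against its spring; locking pin in both holes, collar within 4 mm of the upper half's top, upright within 0.15 rad; the robot still pushes on the upper half with over 3 N, through the pin or straight from the fingers (value of joint lid below 0.014 rad and z of pin_collar in the frame of lid_hole below 0.004 m and horizontal distance between pin_collar and lid_hole below 0.006 m and z of pin_tip in the frame of base_hole below -0.018 m and horizontal distance between pin_tip and base_hole below 0.006 m and angle between the z axis of pin_collar and the z axis of jig, either way round below 0.15 rad and contact force between any of pin, the fingers and lid above 3 N); the arm keeps its last pose, push and grip.
It fails at once if the T-handled pin is moved by more than 30 mm (distance of tpin_grip from where it was at the start of the episode above 0.03 m).
It also fails if it takes over 59 s, if anything falls off the work surface, if the arm or the gripper's body presses on something with over 40 N, if the wrist force passes 120 N, or if a joint passes its speed limit or range.

### The arm

A 6-joint arm with a two-finger parallel gripper is mounted at the origin on the work surface. World frame = base frame: x ahead of the robot, y to its left, z up, the work surface at z = 0. Lengths are in m, angles in rad, forces in N, time in s.
With the tool pointing down it reaches from about 0.325 to 0.75 m from the base axis. Payload 7.6 kg.
Tool frame: the origin (TCP) lies where the fingers leave the gripper's body, on its centre line; the fingertips stand 73 mm ahead of it and the grasp point (between the pads) lies 54 mm ahead of it; z points along the fingers, y is the direction in which the jaws open and shut (so a half turn about z gives the same grasp; the last joint's range is limited). The gripper opens to 85 mm and grips with 20 to 120 N. Pads are 22 mm wide; open, the fingers measure 114 mm over their backs; the gripper's body (76 mm by 85 mm) begins 54 mm behind the grasp point. The pads swing forward as they close: fully open they stand 13 mm farther back than shut.
Start: joints at [-1.182, 0.052, 1.401, -0, 1.689, -0.07], TCP at [0.233, -0.471, 0.304] pointing down, gripper open.
Joint ranges: [-2.9, 2.9], [-0.91, 2.17], [0.12, 2.37], [-1.06, 4.2], [0.26, 2.73], [-2.93, 2.93]. Speed limits (rad/s): [2.57, 2.57, 3.01, 3.14, 3.14, 3.14].

### API

Orientations are given as a unit quaternion [x, y, z, w].
In Python, from bench import manip gives the robot as it stands. Calls block until the motion is done:
- manip.move_pose(position, orientation): joint-space move of the TCP to a pose.
- manip.move_linear(position, frame=None, feed=0.15): straight line of the TCP; frame=None keeps the orientation; feed is the mean speed in m/s.
- manip.movej(angles): joint-space move.
- manip.command_gripper(opening, grasp_force=None): finger opening in m; grasp_force is the grip in N (None keeps the last); returns when the fingers have stopped.
- manip.hold(seconds).
- manip.inverse_kinematics(position, orientation): joint angles nearest the present ones, or None.
- manip.observe(): the state.
- manip.capture(name): name is "scene" or "top" or "wrist"; returns the picture (400x640x3 uint8, red, green, blue); there is no depth.
- manip.calibration(name): a dict with "intrinsics" (3x3 intrinsics, pixels), "k1" (the pictures are not rectified: a ray, as slopes to the right and down, at radius r is drawn at 1 + k1 r^2 times it, then the intrinsics apply), "position" and "attitude" of the camera in the world. Camera axes: x right, y down, z forward; pixel columns grow to the right and rows downward; lengths in m; the calibration is good to about 2 mm. A picture is of the moment at which its call begins: read the wrist's pose just before it. calibration takes no time and is no camera call; for the wrist camera it gives the pose at the moment of the call.
A pose or a line that the arm cannot do raises manip.IKError and nothing moves.
- manip.sign_off(): hands the job in, once; it reports no verdict.
The state is a dict: "clock": time; "q": joint angles; "qd": joint speeds; "tau": joint torques, N m; "eef_pos": TCP position; "eef_rot": TCP orientation; "contact_force": force on the tool from outside, world axes, zero at the start; "ft_torque": the same for the moment, N m; "width": finger opening in m.
Only numpy, scipy, OpenCV 4.12 (cv2) and the standard library are available. Lean on these libraries where they do the work, as an engineer would, in place of code of your own. Each camera call takes 0.05 s, during which the arm holds its last target. There are 200 camera calls.

## Working session

There is one attempt and no reset: what is moved stays moved. The work goes in short steps, each a Python script; the robot and the scene stay as the last script left them, time stands still between calls to the robot, and variables do not carry over. Pictures are saved under pics/ and viewed, about 8 in all and at most 12, crops included, and the job is handed in when it is done.

```bash
ls; mkdir -p pics
python3 - <<'E'
from bench import manip
import cv2, numpy as np
for n in ("scene","top"):
    im=manip.capture(n); cv2.imwrite(f"pics/{n}0.png",im[:,:,::-1]); c=manip.calibration(n); print(n,c)
print(manip.observe())
E
```

```text
pics
scene {'intrinsics': array([[444.59382911,   0.        , 335.08278876],
       [  0.        , 444.59382911, 194.38213383],
       [  0.        ,   0.        ,   1.        ]]), 'k1': 0.008355495514961248, 'position': array([ 0.966604  , -0.48138273,  0.80900893]), 'attitude': array([ 0.87051672,  0.33860081, -0.12159264, -0.33580555])}
top {'intrinsics': array([[394.75589462,   0.        , 320.97462361],
       [  0.        , 394.75589462, 199.55959055],
       [  0.        ,   0.        ,   1.        ]]), 'k1': -0.03603200040526214, 'position': array([0.44863337, 0.00333624, 1.0280363 ]), 'attitude': array([-0.69713119,  0.71497811, -0.03884595,  0.03613034])}
{'clock': 0.1, 'q': array([-1.18230469e+00,  5.27614282e-02,  1.40159548e+00,  3.77384606e-05,
        1.68860770e+00, -7.03034998e-02]), 'qd': array([ 1.99994256e-03, -4.34450847e-04, -4.34691928e-03, -5.74283016e-04,
        8.34037811e-05,  1.51809987e-03]), 'tau': array([ 9.94523507e-04, -3.82582819e+01, -3.60985243e+01, -1.03224741e-04,
        4.76137197e-03,  9.37394759e-06]), 'eef_pos': array([ 0.23247022, -0.47054499,  0.30317704]), 'eef_rot': array([ 9.73802829e-01,  2.27393006e-01, -9.01719355e-05, -6.80283759e-04]), 'contact_force': array([ 0.14776729, -0.36132189,  0.2586408 ]), 'ft_torque': array([0.04851978, 0.05594515, 0.04494686]), 'width': 0.08539487985409934}
```

View pics/scene0.png

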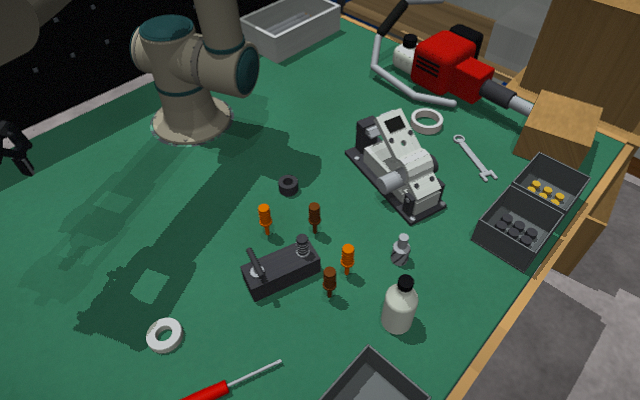

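View pics/top0.png

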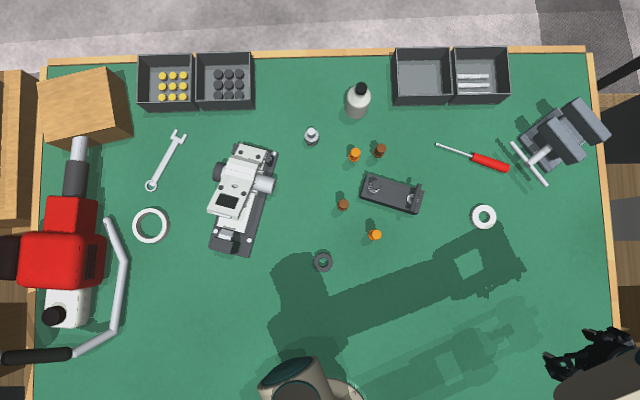

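Scene picture: the clamp is at about (400,165) in scene and (238,195) in top, and the rack is at (281,265) and (391,193).

Things that could be taken for the pin, by scene pixel:
- rack pin with dark and bright rings (302,245)
- T-pin (257,262)
- orange (265,217) and (348,258)
- brown (314,217) and (330,280)
- grey knobbed part on the bench (401,248)

I choose the ringed one in the rack at (302,245), which is (373,184) in top. Next I'll take close wrist views of the rack and the clamp.

```bash
cat > h.py <<'E'
from bench import manip
import cv2, numpy as np
from scipy.spatial.transform import Rotation as R
def ray(cal,px):
    K=cal["intrinsics"]; d=(np.array(px,float)-K[:2,2])/[K[0,0],K[1,1]]; s=d.copy()
    for _ in range(20): s=d/(1+cal["k1"]*(s@s))
    return np.array(cal["position"]),R.from_quat(cal["attitude"]).apply([s[0],s[1],1])
def at_z(cal,px,z):
    p,d=ray(cal,px); return p+d*(z-p[2])/d[2]
def proj(cal,P):
    v=R.from_quat(cal["attitude"]).inv().apply(np.atleast_2d(P)-cal["position"]); s=v[:,:2]/v[:,2:]
    s=s*(1+cal["k1"]*(s**2).sum(1,keepdims=True)); K=cal["intrinsics"]; return s*[K[0,0],K[1,1]]+K[:2,2]
def down(yaw):  # tool z down; tool y axis (jaw) along world angle yaw
    y=np.array([np.cos(yaw),np.sin(yaw),0]);z=np.array([0,0,-1.]);x=np.cross(y,z)
    return R.from_matrix(np.c_[x,y,z]).as_quat()
def go(p,yaw):
    best=None
    for y in (yaw,yaw+np.pi):
        q=manip.inverse_kinematics(p,down(y))
        if q is not None:
            c=abs(np.array(q)-manip.observe()["q"]).max()
            if best is None or c<best[0]: best=(c,y)
    manip.move_pose(p,down(best[1])); return best
E
python3 - <<'E'
from h import *
c=manip.calibration("top")
print("grip top",at_z(c,(374,181),.1),"T",at_z(c,(416,195),.086),"rack corners",[at_z(c,p,.05)[:2] for p in((366,171),(424,184),(418,215),(360,201))])
print("pad",at_z(c,(227,202),.16),"foot corners",[at_z(c,p,.012)[:2] for p in((208,250),(249,257))])
o=manip.observe();w=manip.calibration("wrist"); T=R.from_quat(o["eef_rot"])
print("cam in tool",T.inv().apply(w["position"]-o["eef_pos"]),(T.inv()*R.from_quat(w["attitude"])).as_matrix().round(3),w["intrinsics"])
t=np.concatenate([cv2.resize(manip.capture("top")[120:270,190:440],(750,450),interpolation=cv2.INTER_CUBIC)],0)
cv2.imwrite("pics/topcrop.png",t[:,:,::-1])
E
```

```text
grip top [ 0.58861167 -0.12871001  0.1       ] T [ 0.55417842 -0.23072461  0.086     ] rack corners [array([ 0.62203904, -0.11671424]), array([ 0.58548454, -0.261274  ]), array([ 0.50802569, -0.24212692]), array([ 0.54666735, -0.09888565])]
pad [0.54081315 0.20687132 0.16      ] foot corners [array([0.43417996, 0.29056997]), array([0.4139745, 0.1854686])]
cam in tool [ 0.07756572 -0.00035009 -0.06974789] [[-0.002 -0.952 -0.305]
 [ 1.    -0.001 -0.001]
 [ 0.    -0.305  0.952]] [[286.50098094   0.         317.63528521]
 [  0.         286.50098094 197.64234887]
 [  0.           0.           1.        ]]
```

View pics/topcrop.png

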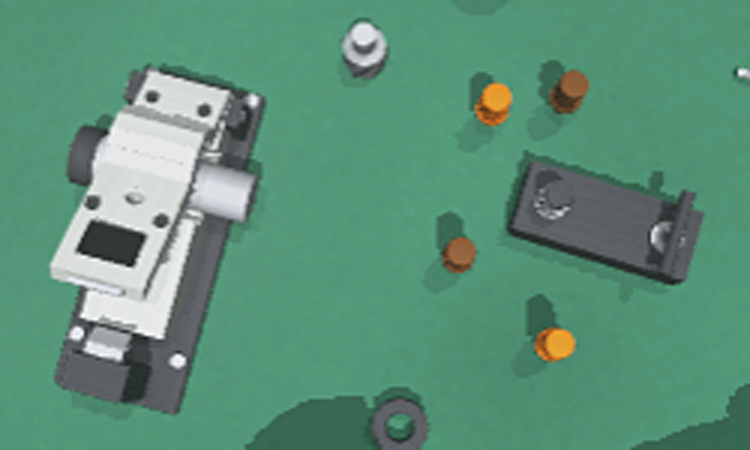

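The crop shows the ringed dark pin at crop (556,192), i.e. top pixel (375,184). The T-pin is at the right end of the rack. On the open upper half, the pad is at crop (111,242) and the hole at (133,198). Next come the wrist views of both.

Run:
```python
from h import *
c=manip.calibration("top")
cr=lambda x,y:(190+(x-.5)/3,120+(y-.5)/3)
pad=at_z(c,cr(111,242),.165); hole=at_z(c,cr(133,198),.136); print(pad,hole)
a=at_z(c,cr(178,412),.012);b=at_z(c,cr(265,98),.012); yaw=np.arctan2(*(b-a)[1::-1]); print("yaw",yaw, np.linalg.norm(b-a))
import pickle
def view(p,yawj,name):
    print(go(p,yawj)); manip.hold(.3)
    w=manip.calibration("wrist"); im=manip.capture("wrist"); cv2.imwrite(f"pics/{name}.png",im[:,:,::-1]); pickle.dump(w,open(name+".pkl","wb")); print(manip.observe()["clock"],w["position"])
g=at_z(c,cr(556,192),.1)
view([g[0],g[1],.28],yaw+np.pi/2,"w_pin")
view([hole[0],hole[1],.33],yaw+np.pi/2,"w_lid")
```

```text
[0.54361085 0.20606621 0.165     ] [0.58006779 0.19608477 0.136     ]
yaw -0.2806586000839125 0.2811648231369011
(np.float64(1.5036050171338722), np.float64(1.290137726710984))
2.275 [ 0.50566525 -0.10992188  0.34983   ]
(np.float64(0.5500486735307402), np.float64(1.290137726710984))
3.875 [0.50437435 0.21709786 0.39967688]
```

View pics/w_pin.png

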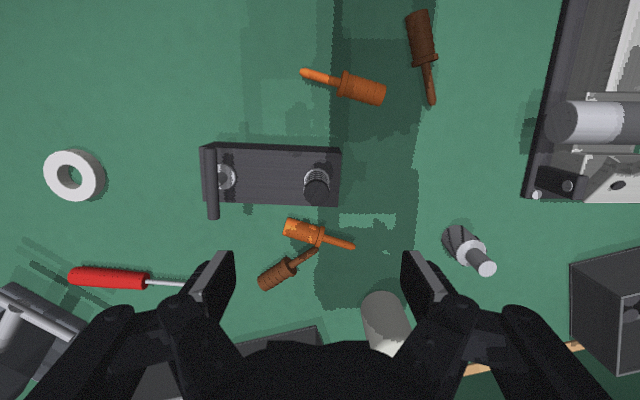

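View pics/w_lid.png

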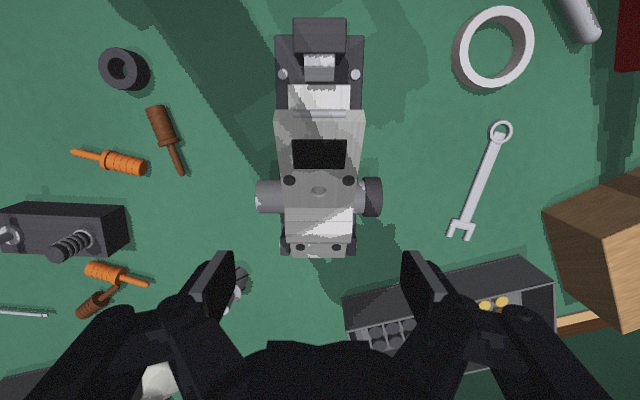

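The w_pin view shows the ringed pin upright in the rack, with its grip top at (317,189) and the T-pin at (215,178). In w_lid the pad corners are at (293..347, 139..168) and the hole is at (319,190). Now I fit the poses.

```bash
cat > fit.py <<'E'
from h import *
import pickle
from scipy.optimize import least_squares
cr=lambda x,y:(190+(x-.5)/3,120+(y-.5)/3)
top=manip.calibration("top"); wl=pickle.load(open("w_lid.pkl","rb")); wp=pickle.load(open("w_pin.pkl","rb"))
def lidpt(p,th):  # lid frame -> jig frame
    x,y,z=p; return np.array([.075+x*np.cos(th)+z*np.sin(th),y,.060-x*np.sin(th)+z*np.cos(th)])
def world(X,P): c,s=np.cos(X[2]),np.sin(X[2]); return np.array([X[0]+c*P[0]-s*P[1],X[1]+s*P[0]+c*P[1],P[2]])
L=[(-.183,-.022,.02),(-.183,.022,.02),(-.153,.022,.02),(-.153,-.022,.02),(-.12,0,.016)]
obs=[(wl,L,[(293,139),(347,139),(347,168),(293,168),(319,190)]),
     (top,L,[cr(134,265),cr(75,252),cr(85,220),cr(145,233),cr(133,198)])]
def res(X,o): return np.concatenate([(proj(c,[world(X,lidpt(p,.55)) for p in l])-np.array(u)).ravel() for c,l,u in o])
E
python3 - <<'E'
from fit import *
x0=[.64,.18,-.28]
for o in (obs[:1],obs[1:],obs):
    s=least_squares(res,x0,args=(o,)); print(s.x, np.abs(s.fun).max(), "pad shut",world(s.x,lidpt((-.168,0,.02),0)),"hole",world(s.x,lidpt((-.12,0,.016),0)))
print(s.fun.reshape(-1,2).round(1).tolist())
print("pin", at_z(wp,(317,189),.1), at_z(top,cr(556,192),.1))
im=cv2.imread("pics/w_pin.png"); cv2.imwrite("pics/pincrop.png",np.hstack([cv2.resize(im[130:230,270:370],(500,500),interpolation=cv2.INTER_CUBIC)]))
E
```

```text
[ 0.59666346  0.19210014 -0.28622725] 1.7001548162218683 pad shut [0.50744708 0.21835729 0.08      ] hole [0.55349425 0.20480521 0.076     ]
[ 0.59930256  0.19289132 -0.24060526] 1.0413680949781963 pad shut [0.50898152 0.21505234 0.08      ] hole [0.55559883 0.20361439 0.076     ]
[ 0.59700542  0.19219222 -0.28066426] 1.7831261116949122 pad shut [0.50764436 0.21795266 0.08      ] hole [0.5537662  0.20465695 0.076     ]
[[-1.3, 0.9], [0.9, 0.8], [-1.8, -0.2], [1.1, -0.1], [0.5, 0.2], [-1.4, 1.2], [-1.1, 0.4], [0.7, 0.7], [-0.4, 1.3], [-0.6, 0.5]]
pin [ 0.57464485 -0.13043803  0.1       ] [ 0.58174045 -0.1312141   0.1       ]
```

View pics/pincrop.png

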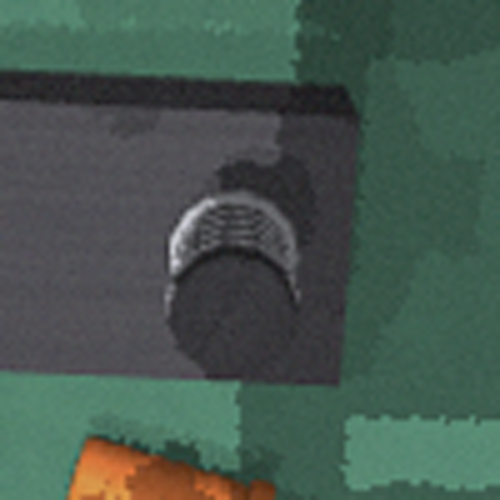

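The crop shows the grip's top circle centred at w_pin (316.4,192.6) and the collar around (316.8,181). Now I press the pad along its arc while watching the force.

Run:
```python
from fit import *
print("pin", at_z(wp,(316.4,192.6),.1), at_z(wp,(316.8,181),.056))
X=least_squares(res,[.64,.18,-.28],args=(obs,)).x
jy=X[2]+np.pi/2
def P(th): return world(X,lidpt((-.166,0,.02),th))+[0,0,.073+.011*np.tan(max(th,0))]
manip.command_gripper(0.0,40)
print(go(P(.55)+[0,0,.04],jy), manip.observe()["width"])
f0=manip.observe()["contact_force"]
def f(): return (manip.observe()["contact_force"]-f0).round(1)
for th in [.55,.48,.41,.34,.27,.2,.14,.08,.04,.015]:
    manip.move_linear(P(th),feed=.06); print(th,f())
z=P(.015)
for i in range(12):
    if f()[2]>16: break
    z=z-[0,0,.001]; manip.move_linear(z,feed=.02); manip.hold(.1); print(i,f(),manip.observe()["eef_pos"])
manip.move_linear(z+[0,0,.1],feed=.12); o=manip.observe(); print(o["clock"],f())
cv2.imwrite("pics/scene1.png",cv2.resize(manip.capture("scene")[80:240,320:480],(640,640)[:2],interpolation=cv2.INTER_CUBIC)[:600,:,::-1])
```

```text
pin [ 0.577766   -0.13191757  0.1       ] [ 0.57828636 -0.13179035  0.056     ]
(np.float64(0.18627877949558136), np.float64(1.2901320690589555)) -7.819023631935592e-05
0.55 [0.7 1.1 0.6]
0.48 [0.3 1.8 3.2]
0.41 [0.2 2.3 3.9]
0.34 [-0.1  0.9  3.8]
0.27 [0.1 1.4 4.6]
0.2 [1.3 2.  4.3]
0.14 [0.5 0.3 5. ]
0.08 [0.6 1.3 5.8]
0.04 [2.7 1.5 6.9]
0.015 [2.8 1.4 5.2]
0 [3.9 1.8 4.5] [0.51024364 0.21731439 0.15510276]
1 [4.  1.6 4.3] [0.50995053 0.21729534 0.15376695]
2 [3.2 2.1 4.6] [0.50984856 0.21733607 0.15272624]
3 [0.6 0.5 8.4] [0.50986577 0.21735725 0.1524622 ]
4 [-2.  -0.2 14.5] [0.50986559 0.21740789 0.15223489]
5 [-5.5 -1.5 18.8] [0.50987379 0.21743113 0.15202227]
11.85 [ 0.9  0.2 -0.4]
```

View pics/scene1.png

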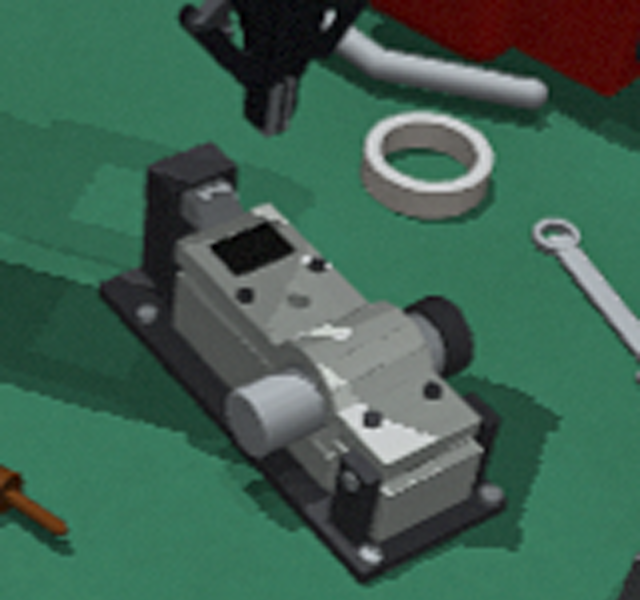

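The upper half is latched and the robot is off it; the hole is visible at crop (298,300). Next I take a close wrist view of the hole, then grasp the pin.

Run:
```python
from fit import *
X=least_squares(res,[.64,.18,-.28],args=(obs,)).x; jy=1.2901; print(X)
h=world(X,lidpt((-.12,0,.016),.03)); print("hole",h)
xt=R.from_quat(down(jy)).apply([.013,0,0])
go([h[0]-xt[0],h[1]-xt[1],.21],jy); manip.hold(.3)
w=manip.calibration("wrist"); im=manip.capture("wrist"); cv2.imwrite("pics/w_hole.png",im[:,:,::-1]); pickle.dump(w,open("w_hole.pkl","wb"))
print("pred hole px",proj(w,h))
manip.command_gripper(.06,40)
p=[.5783,-.1318]
go([*p,.24],jy); manip.move_linear([*p,.137],feed=.1); print(manip.observe()["contact_force"])
manip.command_gripper(.0,60); manip.hold(.2); o=manip.observe(); print(o["width"],o["contact_force"],o["eef_pos"])
manip.move_linear([*p,.26],feed=.12); manip.hold(.3); o=manip.observe(); print(o["width"],o["contact_force"],o["clock"])
w=manip.calibration("wrist"); im2=manip.capture("wrist"); cv2.imwrite("pics/w_held.png",im2[:,:,::-1]); pickle.dump(w,open("w_held.pkl","wb"))
c1=cv2.resize(im[100:300,220:420],(400,400),interpolation=cv2.INTER_CUBIC);c2=cv2.resize(im2[200:400,220:420],(400,400),interpolation=cv2.INTER_CUBIC)
cv2.imwrite("pics/pair.png",np.hstack([c1,c2])[:,:,::-1])
```

```text
[ 0.59700542  0.19219222 -0.28066426]
hole [0.55427923 0.20450906 0.07959226]
pred hole px [[317.22825456 199.70266148]]
[ 0.24825478  0.23492656 -0.06660132]
0.02259909023088041 [ 0.43083594 -0.74525444  5.56666409] [ 0.57856456 -0.13191598  0.13762762]
0.022691655517323626 [ 0.26408208 -0.01230629 -0.62991992] 17.7917
```

View pics/pair.png

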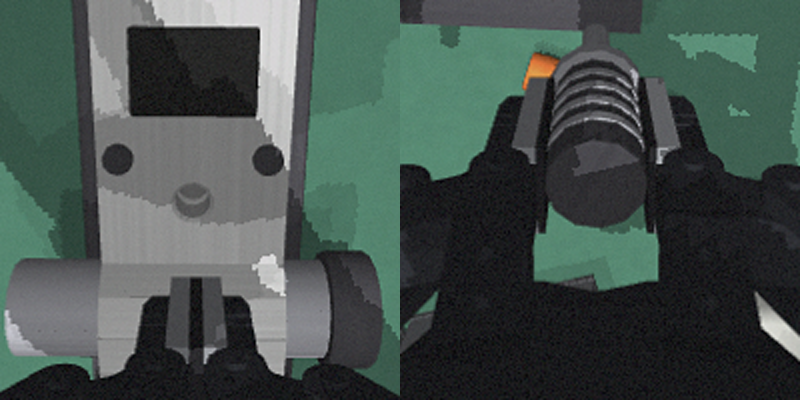

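The pair shows the hole at wrist pixel (316.5,200.5), against a predicted (317.2,199.7). The pin is held upright, with its top circle at about (317.5,286) and its tip at about (317,212). Next I compute the pin's offset in the hand and take a combined view over the hole.

Run:
```python
from fit import *
wh=pickle.load(open("w_hole.pkl","rb")); w=pickle.load(open("w_held.pkl","rb"))
hole=at_z(wh,(316.5,200.5),.0796); print("hole",hole)
o=manip.observe(); T=R.from_quat(o["eef_rot"]); tcp=o["eef_pos"]
for n,px,zt in(("top",(317.5,287),.037),("tip",(317,214),.132)):
    print(n,T.inv().apply(at_z(w,px,tcp[2]-zt)-tcp))
jy=1.2901
# over the hole, tip 25 mm above the lid
go([hole[0],hole[1],.0796+.132+.06],jy); manip.move_linear([hole[0],hole[1],.0796+.132+.012],feed=.1); manip.hold(.3)
w=manip.calibration("wrist"); im=manip.capture("wrist"); cv2.imwrite("pics/w_over.png",im[:,:,::-1]); pickle.dump(w,open("w_over.pkl","wb"))
o=manip.observe(); print(o["eef_pos"],o["clock"],proj(w,hole),proj(w,o["eef_pos"]-[0,0,.132]))
s=manip.capture("scene"); pc=proj(manip.calibration("scene"),hole)[0].astype(int); print(pc)
a=cv2.resize(im[150:300,242:392],(400,400),interpolation=cv2.INTER_CUBIC);b=cv2.resize(s[pc[1]-50:pc[1]+30,pc[0]-40:pc[0]+40],(400,400),interpolation=cv2.INTER_CUBIC)
cv2.imwrite("pics/over.png",np.hstack([a,b])[:,:,::-1])
```

```text
hole [0.55472369 0.20381922 0.0796    ]
top [ 0.0039781  -0.00030579  0.0370017 ]
tip [ 0.00140895 -0.00066977  0.13200062]
[0.55481768 0.20387917 0.22403928] 20.1 [[317.63568484 209.52804879]] [[317.76577383 215.31575064]]
[394 154]
```

View pics/over.png

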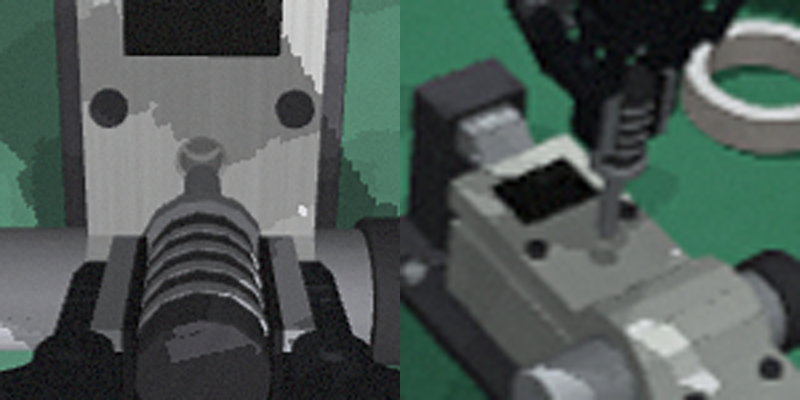

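The tip is at about (318,214.5), just in front of the hole centre at (317.4,209.3). That is within about 0.7 mm of alignment, so I apply that small correction and insert with force monitoring.

```bash
cat > ins.py <<'E'
from fit import *
def step(p,f0,zend,fmax,dz=.003,feed=.03):
    while p[2]>zend+1e-6:
        p=p-[0,0,min(dz,p[2]-zend)]; manip.move_linear(p,feed=feed)
        o=manip.observe(); f=o["contact_force"]-f0
        print(round(p[2],4),o["eef_pos"].round(4),f.round(1),round(o["clock"],1))
        if f[2]>fmax or np.hypot(*f[:2])>12: break
    return p
E
python3 - <<'E'
from ins import *
o=manip.observe(); f0=o["contact_force"]; print(f0)
d=R.from_quat(o["eef_rot"]).apply([-.0006,0,0])
p=np.array([.55472+d[0],.20382+d[1],.2236])
manip.move_linear(p,feed=.02)
step(p,f0,.170,7)
E
```

```text
[ 0.36022968  0.04578955 -1.02361678]
0.2206 [0.5552 0.2036 0.2201] [ 0.4 -0.1  0.5] 20.6
0.2176 [0.5552 0.2036 0.2172] [-0.4 -0.6  0.2] 20.9
0.2146 [0.5552 0.2036 0.2143] [-0.7  0.4 -0.1] 21.1
0.2116 [0.5552 0.2036 0.2113] [-0.2  0.4 -0.8] 21.4
0.2086 [0.5552 0.2036 0.2083] [-0.2  0.   0.2] 21.6
0.2056 [0.5552 0.2036 0.2053] [-0.2 -0.3  0.6] 21.9
0.2026 [0.5552 0.2036 0.2023] [-0.7  0.8 -0.4] 22.1
0.1996 [0.5552 0.2036 0.1993] [-0.8  0.5  0.2] 22.4
0.1966 [0.5552 0.2036 0.1963] [-0.4 -0.2  0.3] 22.6
0.1936 [0.5552 0.2036 0.1933] [-0.5  0.6  0.2] 22.9
0.1906 [0.5552 0.2036 0.1903] [-0.3 -0.9 -0.6] 23.1
0.1876 [0.5552 0.2036 0.1873] [-0.5 -0.3 -0.2] 23.4
0.1846 [0.5552 0.2036 0.1843] [-0.9 -0.5  0.2] 23.6
0.1816 [0.5552 0.2036 0.1813] [-1.   0.3  0.4] 23.9
0.1786 [0.5552 0.2036 0.1783] [-0.7  1.1 -0.1] 24.1
0.1756 [0.5552 0.2036 0.1753] [-0.7  0.  -0.5] 24.4
0.1726 [0.5552 0.2036 0.1723] [ 0.2 -0.8 -0.6] 24.6
0.17 [0.5552 0.2036 0.1697] [-0.3  0.9 -0.6] 24.9
```

The pin is in freely. Now I seat the collar and press shut.

Run:
```python
from ins import *
o=manip.observe(); f0=np.array([.36,.05,-1.0])
p=step(np.array([.5552,.2036,.170]),f0,.150,20,dz=.0007,feed=.02)
manip.hold(1); 
for _ in range(3): manip.hold(.2); o=manip.observe(); print((o["contact_force"]-f0).round(1),o["eef_pos"].round(4),o["width"],o["clock"])
im=manip.capture("wrist"); s=manip.capture("scene")
a=cv2.resize(im[150:300,242:392],(400,400),interpolation=cv2.INTER_CUBIC);b=cv2.resize(s[104:184,354:434],(400,400),interpolation=cv2.INTER_CUBIC)
cv2.imwrite("pics/end.png",np.hstack([a,b])[:,:,::-1])
```

```text
0.1693 [0.5552 0.2036 0.1693] [ 0.4 -0.2  0.5] 25.1
0.1686 [0.5552 0.2036 0.1685] [-0.1 -0.3  0.3] 25.4
0.1679 [0.5552 0.2036 0.1678] [ 0.1  0.5 -0. ] 25.6
0.1672 [0.5553 0.2036 0.1676] [-1.5 -0.7  2.1] 25.9
0.1665 [0.5554 0.2036 0.1674] [-2.7 -0.8  6.9] 26.1
0.1658 [0.5553 0.2036 0.1668] [-3.3 -0.4  7.3] 26.4
0.1651 [0.5552 0.2037 0.166 ] [-4.1 -0.5  7.5] 26.6
0.1644 [0.5552 0.2037 0.1653] [-3.6 -1.1  6.7] 26.9
0.1637 [0.5551 0.2037 0.1646] [-4.5 -0.2  6.9] 27.1
0.163 [0.5551 0.2038 0.1641] [-5.1 -1.1  8.1] 27.4
0.1623 [0.5551 0.2038 0.1636] [-5.3 -0.7  9.4] 27.6
0.1616 [0.5551 0.2038 0.1635] [-7.8 -2.7 11.8] 27.9
0.1609 [0.5551 0.2038 0.1634] [-9.6 -1.9 15.6] 28.1
0.1602 [0.5551 0.2038 0.1633] [-11.4  -3.8  18. ] 28.4
[-11.   -2.8  18.9] [0.5551 0.2038 0.1633] 0.022808196520164924 29.6
[-11.7  -2.3  18.8] [0.5551 0.2038 0.1633] 0.022687339376411906 29.8
[-12.4  -2.4  18.1] [0.5551 0.2038 0.1633] 0.022600329938425576 30.0
```

View pics/end.png

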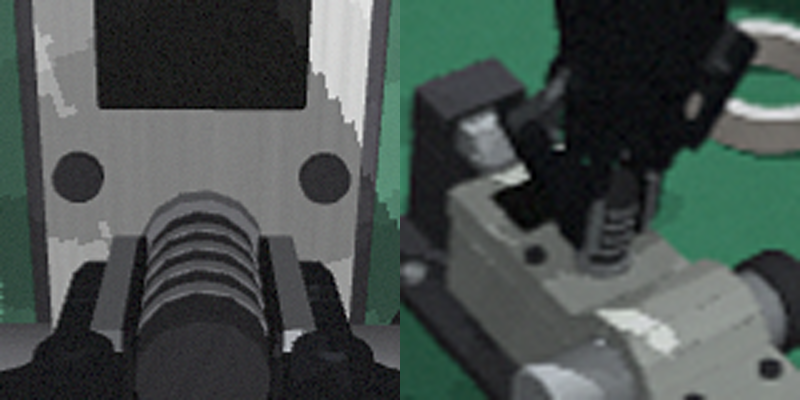

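The force matches the description. It plateaus at 7–9 N over about 4 mm of travel, then rises steeply at the hard stop and holds steady at about 18 N. The picture shows the collar flush on the upper half. I'm handing in while still pressing.

```bash
python3 -c "
from bench import manip
print(manip.sign_off()); o=manip.observe(); print(o['clock'],o['contact_force'],o['eef_pos'])"
```

```text
the job is handed in; nothing more can be done
None
the job is handed in; nothing more can be done
```

The job is handed in. The upper half was pressed onto its catch and released, and the ringed round-grip pin is through both halves with its collar home. The arm is still gripping the pin and pressing the halves shut. The T-handled pin was not touched.

**Last checks**
- **Press force:** about 18 N downward, steady. Pressing took 7–9 N over about 4 mm, then went stiff at the stop, which matches the 8–9 N you gave for shutting at the pin hole.
- **Collar:** the last picture shows it flush on the upper half.
- **Time:** about 30 s of the 59 s allowed.

**Did not fully agree**
- **Sideways load:** about 12 N remained, mostly toward the robot, probably from a slight misalignment of the pin in the holes. I left it as it was.
- **Shut angle:** I inferred it from force and travel and did not measure it directly.

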